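# Cover the full pipette tip box

### The job

The blue-rimmed box full of pipette tips has been left open: pick up the blue lid by its white grip and put it on that box, squarely on the rim so that the tips are covered and the lid's edges line up with the box's on all sides. Lower it on rather than dropping it, and let go of it. Leave the tip boxes and the rack of blue-capped tubes standing where they are.

Things in the scene. Friction and masses are not known exactly. Their poses are not given: they have to be found in the camera images.
- lid_center (a point): The blue lid, lying flat on the bench: a plain flat plate 124 x 86 mm, 6 mm thick, with an upright white grip bar on its middle, 60 mm long (along x), 14 mm thick (along y) and 30 mm tall above the plate. Overall height 36 mm, mass about 90 g. This point is on its middle, half-way up: 18 mm above the plate's underside and 18 mm below the bar's top. x runs along the long side of plate and bar, z up. The lid is the same either way round.
- box_top (a point): The box full of pipette tips: white body with a blue rim, 124 x 86 mm and 65 mm high, loose on the bench, about 350 g; in its recess (94 x 58 mm, 10 mm deep) stand rows of whitish tips, all below the rim. The rim is flat, 14 to 15 mm wide, with the lid's own outline. This point is the middle of the opening, level with the top of the rim (65 mm above the bench). x runs along the box's long side, z up.
- empty_box: A bystander: a tip box of the same shape and size (124 x 86 x 65 mm) but with a green rim and no tips, only rows of black holes. Loose. Origin at the middle of its underside, x along the long side.
- tube_rack: A bystander: a white square tube rack, 120 x 120 x 45 mm, with a few clear tubes with blue caps standing in it up to 122 mm high, off to the left (+y). Loose, 600 g. Origin at the middle of its underside.
Not all that is in view belongs to the job. What is shaped like the part that bears lid_center but grey or yellow is not meant.

How it is judged:
On the way:
1. the lid, still held by the fingers, is lowered to within 15 mm of the full box's rim, above it within 15 mm and about 11 degrees (horizontal distance between lid_center and box_top below 0.015 m and z of lid_center in the frame of box_top between 0.012 and 0.033 m and angle between the x axis of lid_center and the x axis of box_top, either way round below 0.2 rad and contact force between the fingers and lid above 0.5 N), for 0.1 s.
At the end, for the whole second after the job is handed in: The lid lies flat on the rim of the full, blue-rimmed box (level within 4 degrees, its middle 18 mm above the rim within 4 mm), centred within 12 mm and square within about 11 degrees (either way round), released and at rest, the box upright on the bench (horizontal distance between lid_center and box_top below 0.012 m and z of lid_center in the frame of box_top between 0.014 and 0.022 m and angle between the x axis of lid_center and the x axis of box_top, either way round below 0.2 rad and angle between each of lid_center, box_top's own z axis and vertical below 0.07 rad and height (world z) of box_top below 0.07 m and linear speed of lid below 0.02 m/s and contact force between the fingers and lid below 0.1 N); the robot touches nothing.
It fails at once if the full tip box pushed more than 25 mm from where it stood (distance of box_top from where it was at the start of the episode above 0.025 m).
It fails at once if the empty tip box pushed more than 25 mm from where it stood (distance of empty_box from where it was at the start of the episode above 0.025 m).
It fails at once if the tube rack pushed more than 25 mm from where it stood (distance of tube_rack from where it was at the start of the episode above 0.025 m).
It also fails if it takes over 35 s, if anything falls off the work surface, if the arm or the gripper's body presses on something with over 40 N, if the wrist force passes 120 N, or if a joint passes its speed limit or range.

### The arm

A 6-joint arm with a two-finger parallel gripper is mounted at the origin on the work surface. World frame = base frame: x ahead of the robot, y to its left, z up, the work surface at z = 0. Lengths are in m, angles in rad, forces in N, time in s.
With the tool pointing down it reaches from about 0.275 to 0.775 m from the base axis. Payload 14.6 kg.
Tool frame: the origin (TCP) lies at the very end of the fingers, on their centre line; the grasp point (between the pads) lies 19 mm behind it (r.grip_point_offset is the z of the grasp point in the tool frame, in m); z points along the fingers, y is the line along which they close (so a half turn about z gives the same grasp; the last joint's range is limited). The gripper opens to 85 mm and grips with 20 to 120 N. Pads are 22 mm wide; open, the fingers measure 114 mm over their backs; the gripper's body (76 mm by 85 mm) begins 54 mm behind the grasp point. The pads swing forward as they close: fully open they stand 13 mm farther back than shut.
Start: joints at [1.039, 0.263, -0.048, 1.259, 0, 1.415], TCP at [0.193, 0.488, 0.231] pointing down, gripper open.
Joint ranges: [-2.65, 2.65], [-0.89, 1.7], [-1.18, 1.37], [-2.13, 2.11], [-1.35, 1.29], [-3.14, 3.14]. Speed limits (rad/s): [1.89, 1.89, 2.57, 2.79, 3.14, 3.14].

### API

Orientations are given as a rotation vector (axis times angle).
In Python, from rig import r gives the robot as it stands. The module is installed in compiled form; this text tells all that it offers. Calls block until the motion is done:
- r.move_to(position, orientation): joint-space move of the TCP to a pose.
- r.move_l(position, rot=None, rate=0.15, max_force=None): straight line of the TCP; rot=None keeps the orientation; rate is the mean speed in m/s. With max_force (N) it stops when the force on the tool has changed by that much, and returns True; else False.
- r.movej(angles): joint-space move.
- r.move_gripper(opening, newtons=None): finger opening in m; newtons is the grip in N (None keeps the last); returns when the fingers have stopped.
- r.dwell(seconds).
- r.inverse_kinematics(position, orientation): joint angles nearest the present ones, or None.
- r.snapshot(name): name is "scene" or "top" or "wrist"; returns the picture (400x640x3 uint8, blue, green, red); there is no depth.
- r.camera_model(name): a dict with "K" (3x3 intrinsics, pixels), "origin" and "attitude" of the camera in the world. Camera axes: x right, y up, looking along -z (the intrinsics and any distortion apply to the point x, -y, -z); pixel columns grow to the right and rows downward; lengths in m; the calibration is good to about 2 mm. A picture is of the moment at which its call begins: read the wrist's pose just before it. camera_model takes no time and is no camera call; for the wrist camera it gives the pose at the moment of the call.
A pose or a line that the arm cannot do raises r.IKError and nothing moves.
- r.hand_in(): hands the job in; it is judged then, once.
Readings, each from a call of its own:
- r.read_clock(): time.
- r.read_joint_pos(): joint angles.
- r.read_joint_vel(): joint speeds.
- r.read_tau(): joint torques, N m.
- r.read_position(): TCP position.
- r.read_eef_rot(): TCP orientation.
- r.read_force(): force on the tool from outside, world axes, zero at the start.
- r.read_ft_torque(): the same for the moment, N m.
- r.read_opening(): finger opening in m.
- r.read_grasp_force(): force on a finger pad.
Only numpy, scipy, OpenCV 4.12 (cv2) and the standard library are available. Lean on these libraries where they do the work, as an engineer would, in place of code of your own. Each camera call takes 0.05 s, during which the arm holds its last target. There are 200 camera calls.

## Working session

There is one attempt and no reset: what is moved stays moved. The work goes in short steps, each a Python script; the robot and the scene stay as the last script left them, time stands still between calls to the robot, and variables do not carry over. Pictures are saved under pics/ and viewed, at most 10 in all, crops included, and the job is handed in when it is done.

```bash
mkdir -p pics; python3 - <<'E'
from rig import r
import cv2
for n in ("scene","top"):
    cv2.imwrite(f"pics/{n}0.png",r.snapshot(n)); c=r.camera_model(n); print(n,c)
print(r.read_clock(),r.read_eef_rot(),r.grip_point_offset)
E
```

```text
scene {'K': array([[373.49809228,   0.        , 319.56976416],
       [  0.        , 373.49809228, 199.4370222 ],
       [  0.        ,   0.        ,   1.        ]]), 'origin': array([1.37331481, 0.27055569, 0.926948  ]), 'attitude': array([0.53795018, 0.64639736, 1.71133672])}
top {'K': array([[399.41901701,   0.        , 320.86839266],
       [  0.        , 399.41901701, 202.41490521],
       [  0.        ,   0.        ,   1.        ]]), 'origin': array([0.5326053 , 0.11292207, 1.14855498]), 'attitude': array([ 0.04192149, -0.06542849, -1.5940669 ])}
0.1 [-5.88403795e-01 -3.08567963e+00  1.45697818e-03] -0.0187
```

View pics/top0.png

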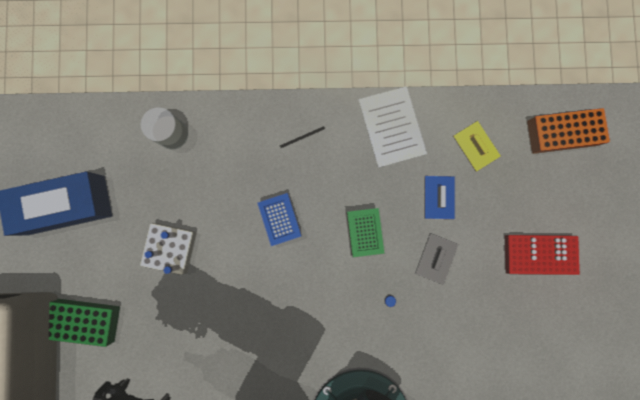

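View pics/scene0.png

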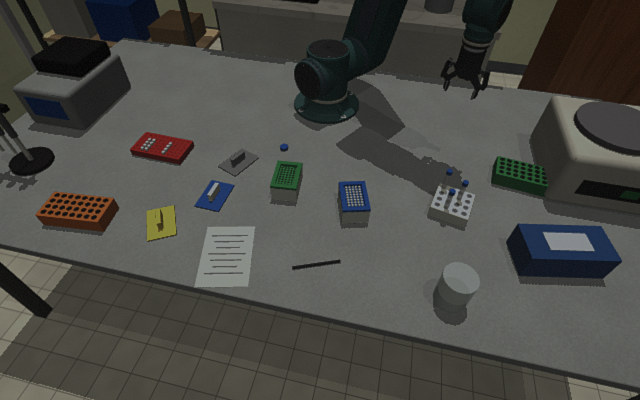

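The top view has three lid-shaped plates: blue with a white grip at (440,197), grey at (437,257) and yellow at (477,146). The blue one fits the description. There are also two tip boxes: blue rim with white tips at (280,218), which is the target, and green with black holes at (366,232). The tube rack is at (167,248). Next I'll measure these and confirm in one enlarged crop.

```bash
cat > h.py <<'E'
import cv2, numpy as np
from scipy.spatial.transform import Rotation as R
def ray(px,c,z):
    px=np.atleast_2d(np.float64(px)); u=cv2.undistortPoints(px[:,None],c["K"],c.get("distortion"))[:,0]
    d=np.c_[u[:,0],-u[:,1],-np.ones(len(u))]@R.from_rotvec(c["attitude"]).as_matrix().T
    return c["origin"]+d*((z-c["origin"][2])/d[:,2])[:,None]
def rect(mask,c,z):
    """centre, long-axis yaw, sizes of the largest blob, outline cast on plane z"""
    k=max(cv2.findContours(mask,cv2.RETR_EXTERNAL,cv2.CHAIN_APPROX_NONE)[0],key=cv2.contourArea)[:,0]
    w=ray(k,c,z)[:,:2].astype(np.float32)
    (x,y),(a,b),t=cv2.minAreaRect(w)
    if a<b: a,b,t=b,a,t+90
    yaw=np.deg2rad((t+90)%180-90)
    return np.array([x,y]),yaw,(a,b)
def blue(im,x0,x1,y0,y1):
    h=cv2.cvtColor(im,cv2.COLOR_BGR2HSV); m=cv2.inRange(h,(105,110,60),(125,255,255))
    o=np.zeros_like(m); o[y0:y1,x0:x1]=m[y0:y1,x0:x1]; return o
def down(yaw):  # tool pointing down, tool y (closing line) at yaw+90deg
    return R.from_matrix(R.from_euler("z",yaw).as_matrix()@np.diag([1,-1,-1.])).as_rotvec()
E
python3 - <<'E'
from rig import r
from h import *
im=cv2.imread("pics/top0.png"); c=r.camera_model("top")
print("lid",rect(blue(im,410,470,165,230),c,.006)); print("box",rect(blue(im,250,310,185,255),c,.065))
hsv=cv2.cvtColor(im,cv2.COLOR_BGR2HSV); m=cv2.inRange(hsv,(45,90,40),(80,255,255)); m[:,:330]=0;m[:,400:]=0
print("green",rect(m,c,.065))
cr=im[130:290,240:510]; cv2.imwrite("pics/crop.png",cv2.resize(cr,(800,474),interpolation=cv2.INTER_CUBIC))
E
```

```text
lid (array([ 0.61824054, -0.24577758]), np.float64(-0.0471374186621845), (0.12099720537662506, 0.08130586892366409))
box (array([0.56434405, 0.21008575]), np.float64(0.2900395812878633), (0.12229893356561661, 0.08447349071502686))
green (array([ 0.52319664, -0.02204405]), np.float64(0.0907334572529441), (0.12161531299352646, 0.08442624658346176))
```

View pics/crop.png

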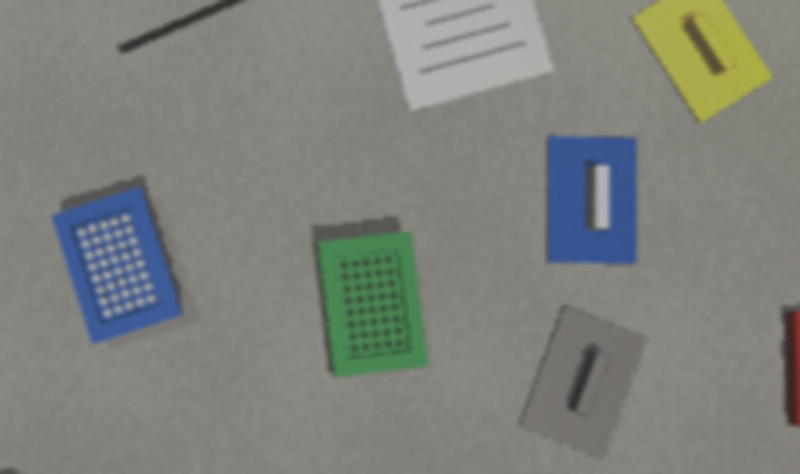

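The crop confirms it: blue lid with white grip at (592,200), blue-rimmed box with white tips at (118,265), and the grey, yellow and green decoys are clearly different. Now I'll move above the lid.

```bash
python3 - <<'E'
from rig import r
from h import *
for f in (0,np.pi):
    print(f,[np.round(r.inverse_kinematics(p,down(y+f)),2) for p,y in (([.618,-.246,.2],-.047),([.564,.21,.25],.29))])
q0=r.read_joint_pos()
f=min((0,np.pi),key=lambda f:abs(r.inverse_kinematics([.618,-.246,.2],down(-.047+f))[5]))
r.move_to([.618,-.246,.2],down(-.047+f)); r.move_gripper(.06,40)
c=r.camera_model("wrist"); im=r.snapshot("wrist"); cv2.imwrite("pics/w1.png",im); print(f,c,r.read_clock(),r.read_position())
E
```

```text
0 [array([-0.5 ,  0.52,  0.28,  1.33, -0.  ,  2.69]), array([0.22, 0.4 , 0.2 , 1.38, 0.  , 3.07])]
3.141592653589793 [array([-0.5 ,  0.52,  0.28,  1.33,  0.  , -0.45]), array([ 0.22,  0.4 ,  0.2 ,  1.38,  0.  , -0.07])]
3.141592653589793 {'K': array([[304.24733539,   0.        , 319.51679977],
       [  0.        , 304.24733539, 194.20127819],
       [  0.        ,   0.        ,   1.        ]]), 'origin': array([ 0.53723882, -0.24160897,  0.3424206 ]), 'attitude': array([-0.25260732, -0.23969232,  1.50989157])} 3.5083 [ 0.61801152 -0.24594452  0.20000164]
```

View pics/w1.png

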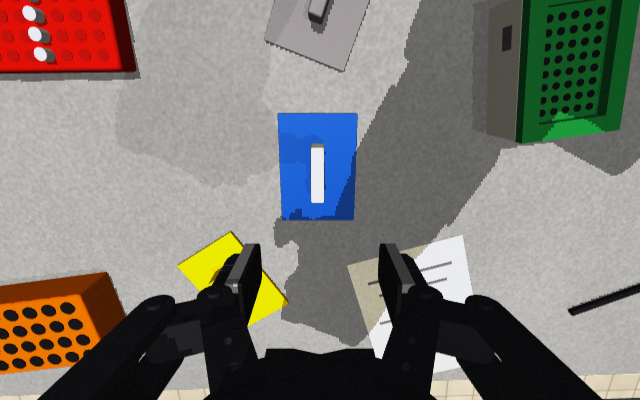

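The wrist view shows the blue lid whole at (318,167), with its white bar at (318,173). The fingers are lower in the picture at about (315,265), which fits the camera's tilt. I'll refine the lid pose from this view, then grasp.

```bash
python3 - <<'E'
from rig import r
from h import *
im=cv2.imread("pics/w1.png"); c=r.camera_model("wrist")
p,y,s=rect(blue(im,265,370,100,230),c,.006); print("plate",p,y,s)
g=cv2.inRange(cv2.cvtColor(im,cv2.COLOR_BGR2HSV),(0,0,190),(180,60,255)); m=np.zeros_like(g); m[135:210,300:335]=g[135:210,300:335]
print("bar top",rect(m,c,.036))
E
```

```text
plate [ 0.61678624 -0.24825853] -0.0481052114023193 (0.12265278398990631, 0.08559311181306839)
bar top (array([ 0.61693788, -0.24837774]), np.float64(-0.04722516982010261), (0.057828307151794434, 0.012807521969079971))
```

```bash
python3 - <<'E'
from rig import r
from h import *
o=down(-.048+np.pi); X,Y=.617,-.248
r.move_l([X,Y,.06],o,rate=.12)
print("touch",r.move_l([X,Y,.011],o,rate=.05,max_force=8),r.read_position())
r.move_gripper(0.0,40); print("grip",r.read_opening(),r.read_grasp_force())
r.move_l([X,Y,.20],o,rate=.12)
print(r.read_opening(),r.read_grasp_force(),r.read_force())
r.move_to([.564,.21,.22],down(.29+np.pi)); 
print(r.camera_model("wrist"),r.read_clock(),r.read_grasp_force())
cv2.imwrite("pics/w2.png",r.snapshot("wrist"))
E
```

```text
touch False [ 0.6172122  -0.24810591  0.01135838]
grip 0.012782072503488657 40.304038524627686
0.013002103590338637 39.757906794548035 [-0.00209521 -0.20863997 -0.38806978]
{'K': array([[304.24733539,   0.        , 319.51679977],
       [  0.        , 304.24733539, 194.20127819],
       [  0.        ,   0.        ,   1.        ]]), 'origin': array([0.48687017, 0.1869869 , 0.36228686]), 'attitude': array([-0.21935235, -0.29229864,  1.8417664 ])} 9.8583 39.696341156959534
```

View pics/w2.png

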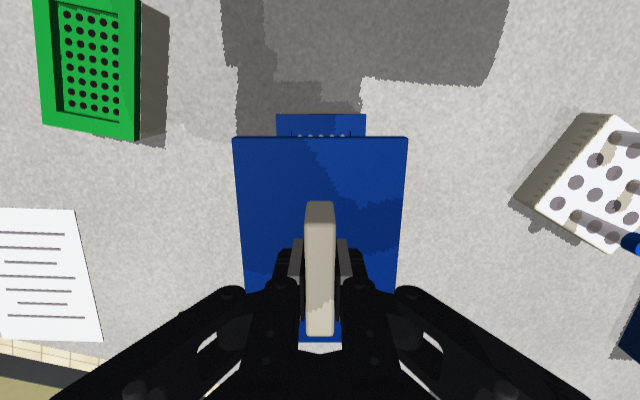

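The lid is held level and square, its near edge from (233,138) to (408,138). The box's rim corners peek out at (276,114) and (366,114). I'll cast both near edges to compare them with the estimate.

```bash
python3 - <<'E'
from rig import r
from h import *
c=r.camera_model("wrist"); print(r.read_position())
def edge(a,b,z,s):
    w=ray([a,b],c,z)[:,:2]; d=w[0]-w[1]; y=np.arctan2(d[1],d[0]); y=(y+np.pi/2+np.pi/2)%np.pi-np.pi/2
    print(w.mean(0)+.062*np.array([np.cos(y),np.sin(y)]),"yaw",y,"len",np.linalg.norm(d))
edge((276,114),(366.5,114),.065,1); edge((233,138),(408,138),.214,1)
E
```

```text
[0.56447915 0.20908294 0.21984093]
[0.56237629 0.21076676] yaw 0.2881549280735336 len 0.08564605761008726
[0.56521311 0.2105096 ] yaw 0.2882125016758099 len 0.08460978776044388
```

```bash
python3 - <<'E'
from rig import r
from h import *
o=down(.289+np.pi); X,Y=.5625,.2098
r.move_l([X,Y,.10],o,rate=.1); r.move_l([X,Y,.083],o,rate=.04); r.dwell(.2)
print("touch",r.move_l([X,Y,.0745],o,rate=.015,max_force=4),r.read_position(),r.read_force(),r.read_grasp_force())
r.dwell(.2); r.move_gripper(.05); r.dwell(.2); print(r.read_opening(),r.read_grasp_force(),r.read_position())
r.move_l([X,Y,.14],o,rate=.08)
r.move_l([X-.1,Y-.03,.25],o,rate=.15); r.dwell(.3)
for n in ("top","wrist"): cv2.imwrite(f"pics/{n}3.png",r.snapshot(n))
im=cv2.imread("pics/wrist3.png"); print(r.read_clock())
E
```

```text
touch True [0.56241478 0.2097574  0.07624278] [-0.82698234 -0.21490856  7.6283721 ] 40.803675055503845
0.050003247891797345 0.0 [0.56215726 0.20973111 0.0757806 ]
15.8583
```

View pics/wrist3.png

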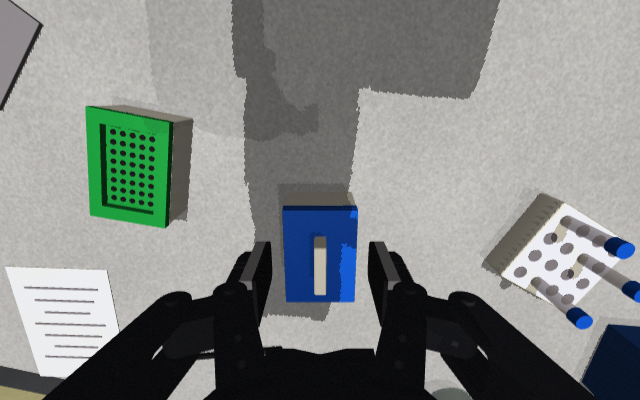

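The lid lies square on the box at (320,253), with its edges flush to the body. It touched down at the expected height and was released, and the gripper is clear.

```bash
python3 -c "
from rig import r
print(r.hand_in())"
```

```text
the job is handed in; nothing more can be done
None
```

The job is handed in: the blue lid was lowered onto the blue-rimmed tip box and let go, and the last wrist picture shows it sitting square and flush; the hand-in call returned no verdict.

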